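# Make up the oil-immersion and fluorescence kits at the microscope bench

## Task

Make up the two microscope kits from the stock standing on the bench, one piece to a compartment: the white-banded objective and the immersion-oil bottle go into the white two-compartment tray, and the green-banded objective, the filter cube and the camera go into the blue three-compartment tray. Stand every piece upright on the floor of its compartment, the same way up as it stands in the stock; these are delicate, so set them down and never drop them. Leave the rest of the stock (the red-banded and yellow-banded objectives and the eyepiece) standing where it is.

Things in the scene. Friction and masses are not known exactly. Their poses are not given: they have to be found in the camera images.
- obj_white_mid (a point): Objective lens with a WHITE colour band and white sloping shoulder on a black barrel, slender bright nose with the small front lens up; stands upright on its thread end. 54 mm tall; straight barrel 32 mm in diameter from 5 mm to 38 mm above its underside (foot 26 mm in diameter), then it narrows to 9 mm. 130 g nominal. The point is on its axis, half-way up (27 mm above its underside); z is up its axis.
- oil_bottle_mid (a point): Immersion-oil bottle: small round amber glass bottle with a paper label and a black cap, closed, standing. 62 mm tall; body 30 mm in diameter up to 42 mm above its underside, cap 20 mm in diameter above. 40 g nominal. The point is on its axis, half-way up (31 mm above its underside); z is up.
- obj_green_mid (a point): Objective lens with a GREEN colour band and green shoulder on a black barrel, standing upright on its thread end. 54 mm tall; straight barrel 32 mm in diameter from 5 mm to 38 mm above its underside (foot 26 mm), then it narrows to 14 mm. 130 g nominal. The point is on its axis, half-way up (27 mm above its underside); z is up.
- filter_cube_mid (a point): Fluorescence filter cube: black block 40 mm (its x) by 34 mm (its y) by 50 mm tall, a round turquoise filter in a bright ring on top and an amber one on its -x side. 80 g nominal. The point is at its centre (25 mm above its underside); z is up.
- camera_mid (a point): Microscope camera: light grey square housing 40 mm (x) by 40 mm (y), 46 mm tall with fine dark ribs, and on top the bright lens-mount ring with its round black dust cap (31 mm in diameter, up to 56 mm above the underside). 120 g nominal. The point is on its axis, half-way up (28 mm above its underside); z is up.
- tray_white: Kit tray for the oil-immersion kit: shallow WHITE tray with TWO compartments, floor lined in a greyish white. It does not move. 132 mm (its x) by 82 mm (its y); the origin is the centre of its underside, on the bench. Compartments are 60 mm (x) by 74 mm (y), centres at x = -32 and +32 mm, y = 0; floor 3 mm above the bench, rim and divider 4 mm thick with their top 9 mm above the bench.
- tray_blue: Kit tray for the fluorescence kit: shallow BLUE tray with THREE compartments in a row, floor lined in a lighter blue. It does not move. 196 mm (its x) by 82 mm (its y); the origin is the centre of its underside, on the bench. Compartments are 60 mm (x) by 74 mm (y), centres at x = -64, 0 and +64 mm, y = 0; floor 3 mm above the bench, rim and dividers 4 mm thick with their top 9 mm above the bench.
- obj_red_mid (a point): Stock that stays: short objective lens with a RED band and shoulder, black barrel, 32 mm in diameter, 40 mm tall, standing. The point is on its axis, half-way up (20 mm).
- obj_yellow_mid (a point): Stock that stays: objective lens with a YELLOW band and shoulder, black barrel, 32 mm in diameter, 46 mm tall, standing. The point is on its axis, half-way up (23 mm).
- eyepiece_mid (a point): Stock that stays: eyepiece with a bright 30 mm barrel below and a black head 42 mm in diameter with a rubber eyecup on top, 48 mm tall, standing. The point is on its axis, half-way up (24 mm).

How it is judged:
By the outcome, as a careful person would: the job done as asked, in the order asked, and still so for the second after the job is handed in, with the robot touching nothing.
It also fails if it takes over 144 s, if anything falls off the work surface, if the arm or the gripper's body presses on something with over 40 N, if the wrist force passes 120 N, or if a joint passes its speed limit or range.

## Robot

A 6-joint arm with a two-finger parallel gripper is mounted at the origin on the work surface. World frame = base frame: x ahead of the robot, y to its left, z up, the work surface at z = 0. Lengths are in m, angles in rad, forces in N, time in s.
With the tool pointing down it reaches from about 0.275 to 0.875 m from the base axis. Payload 12.5 kg.
Tool frame: the origin (TCP) lies at the very end of the fingers, on their centre line; the grasp point (between the pads) lies 19 mm behind it (env.hold_point_z is the distance from the TCP to the grasp point, in m); y points along the fingers, z is the direction in which the jaws open and shut, and the axes are right-handed (so a half turn about y gives the same grasp; the last joint's range is limited). The gripper opens to 85 mm and grips with 20 to 120 N. Pads are 22 mm wide; open, the fingers measure 114 mm over their backs; the gripper's body (76 mm by 85 mm) begins 54 mm behind the grasp point. The pads swing forward as they close: fully open they stand 13 mm farther back than shut.
Start: joints at [-0.085, 0.351, 1.652, -0, 1.139, -0.085], TCP at [0.55, 0, 0.231] pointing down, gripper open.
Joint ranges: [-2.75, 2.75], [-0.79, 2.1], [0.01, 2.65], [-1.57, 4.71], [0.07, 3.14], [-2.87, 2.87]. Speed limits (rad/s): [2.22, 2.22, 2.79, 3.14, 3.14, 3.14].

## Interface

Orientations are given as [roll, pitch, yaw] about the fixed x, y, z axes, in that order (R = Rz(yaw) Ry(pitch) Rx(roll)).
In Python, from workcell import env, grab_frame gives the robot as it stands.
- The arm moves only by the shell command python3 -m handwheel 'ROWS'. ROWS is JSON, a list of rows, each a list of 3 entries, a list of its own where there are three numbers: the shift along the world's x, y, z in units of 30 mm (1.0 is 30 mm), then the turn, a rotation vector about the world's x, y, z in rad, then the opening, from 0 (shut) to 1 (fully open). In form: [[[tx, ty, tz], [wx, wy, wz], grip], ...]. A call has 1 to 8 rows; each row is the pose to reach, as a shift and turn from the pose commanded when the call began; what a row does not reach only later rows make up. A row lasts 1/12 s, in which the tool goes at most 41.7 mm and 7.16 degrees, less where a joint would pass 70% of its speed; a pose out of reach is approached as far as the arm can. A call with a gripper value outside its range is refused whole. The fingers move at their own pace and stop on an object; the grip force is fixed at half the most. Time passes only in rows, so rows that repeat a pose let the fingers close. It gives the time, the measured TCP pose, the force and the opening at its end, in the units of the state.
- env.state(): the state, without advancing time (a new reading comes with each control period).
- grab_frame(name): name is "scene" or "side" or "wrist"; returns a dict with "frame" (420x560x3 uint8, red, green, blue), "range_z" (420x560 float32, m along the optical axis (not along the pixel's ray), 0 where there is no reading), "mtx" (3x3 intrinsics, pixels), "eye" and "attitude" of the camera in the world. Camera axes: x right, y down, z forward; pixel columns grow to the right and rows downward; lengths in m; the calibration is good to about 2 mm. The wrist camera is an equidistant fisheye: a pixel r from the principal point sees the ray r / f radians off the axis. A picture is of the moment at which its call begins.
- env.hand_in(): hands the job in, once; it reports no verdict.
The state is a dict: "time_s": time; "joints": joint angles; "dq": joint speeds; "joint_torque": joint torques, N m; "eef_pos": TCP position; "tcp_rot": TCP orientation; "wrist_force": force on the tool from outside, world axes, zero at the start; "moment": the same for the moment, N m; "opening": finger opening in m.
Only numpy, scipy, OpenCV 4.12 (cv2) and the standard library are available. Lean on these libraries where they do the work, as an engineer would, in place of code of your own. Each camera call takes 0.05 s, during which the arm holds its last target. There are 200 camera calls.

## Working session

There is one attempt and no reset: what is moved stays moved. The work goes in short steps, Python scripts to look and compute and a shell command to move; the robot and the scene stay as the last step left them, time stands still between calls to the robot, and variables do not carry over. Pictures are saved under pics/ and viewed, about 12 in all and at most 16, crops included, and the job is handed in when it is done.

```bash
ls; mkdir -p pics; python3 - <<'E'
from workcell import env, grab_frame
import cv2,json,numpy as np
for n in("scene","side"):
    f=grab_frame(n); cv2.imwrite(f"pics/{n}0.png",f["frame"][:,:,::-1]); np.savez(f"{n}0.npz",**f)
    print(n,f["mtx"],f["eye"],f["attitude"])
print(env.state())
E
```

```text
pics
scene [[526.71356804   0.         278.71712753]
 [  0.         526.71356804 198.62484634]
 [  0.           0.           1.        ]] [1.37786796 0.17812643 0.66219041] [-2.22132418 -0.01703989  1.78945447]
side [[439.18690059   0.         280.58064272]
 [  0.         439.18690059 201.70132244]
 [  0.           0.           1.        ]] [ 0.15532247 -0.66257666  0.50249012] [-2.07775664 -0.01545795 -0.52665425]
{'time_s': 0.1, 'joints': array([-8.46090702e-02,  3.51224689e-01,  1.65235068e+00, -4.09694475e-05,
        1.13908005e+00, -8.46132121e-02]), 'dq': array([-0.00060205, -0.00109001, -0.00305438,  0.00079604,  0.00236263,
       -0.00046198]), 'joint_torque': array([ 7.48983075e-04, -5.06837368e+01, -2.91875267e+01, -4.43532826e-05,
        2.64409253e-03,  5.99887670e-06]), 'eef_pos': array([5.49709563e-01, 3.53267875e-05, 2.30792642e-01]), 'tcp_rot': array([-1.57185844e+00,  5.27577249e-05, -1.57077505e+00]), 'wrist_force': array([-1.02425534,  0.24720485, -1.00290585]), 'moment': array([ 0.05100283,  0.0632582 , -0.01793337]), 'opening': 0.08531694303361227}
```

View pics/scene0.png

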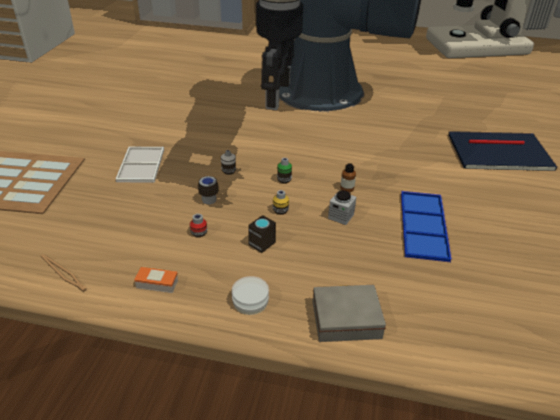

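View pics/side0.png

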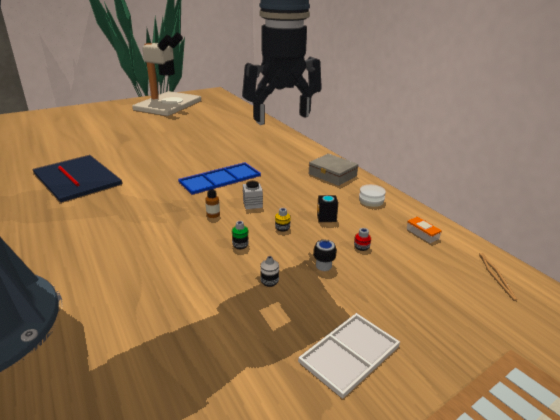

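The scene view shows all the pieces: white objective (229,162), green (285,170), bottle (348,178), camera (342,205), filter cube (262,234), white tray (141,163), blue tray (424,225). The side view shows the same pieces from the other side. Next I turn both depth images into points.

```bash
cat > h.py <<'E'
import numpy as np,cv2
from scipy.spatial.transform import Rotation as Ro
def cloud(f):
    K=f["mtx"];z=f["range_z"];v,u=np.mgrid[:z.shape[0],:z.shape[1]]
    p=np.dstack([(u-K[0,2])/K[0,0]*z,(v-K[1,2])/K[1,1]*z,z])
    w=p@Ro.from_euler("xyz",f["attitude"]).as_matrix().T+f["eye"]
    w[z==0]=np.nan
    return w
def ray(f,uv,h):
    K=f["mtx"];d=Ro.from_euler("xyz",f["attitude"]).as_matrix()@np.array([(uv[0]-K[0,2])/K[0,0],(uv[1]-K[1,2])/K[1,1],1])
    return f["eye"]+d*(h-f["eye"][2])/d[2]
E
python3 - <<'E'
from h import *
F={n:dict(np.load(n+"0.npz")) for n in("scene","side")}
seeds={"scene":dict(white=(229,162),green=(285,170),oil=(348,178),cam=(342,205),cube=(262,234),eye=(208,190),yel=(280,202),red=(198,226)),
"side":dict(white=(270,272),green=(240,236),oil=(212,206),cam=(253,196),cube=(327,209),eye=(325,252),yel=(283,221),red=(363,240))}
for n,f in F.items():
    w=cloud(f); m=(w[...,2]>.012)&(w[...,2]<.075)&(w[...,0]>.2)
    flat=w[(abs(w[...,2])<.01)&(w[...,0]>.3)&(w[...,0]<.8)]; print(n,"table z",np.median(flat[:,2]))
    k,l,st,c=cv2.connectedComponentsWithStats(m.astype(np.uint8),connectivity=4)
    for o,(u,v) in seeds[n].items():
        i=l[v,u]; p=w[l==i]
        t=p[p[:,2]>p[:,2].max()-.006]
        print(o,i,len(p),"zmax %.4f"%p[:,2].max(),"x",p[:,0].min().round(4),p[:,0].max().round(4),"y",p[:,1].min().round(4),p[:,1].max().round(4),"top",t.mean(0).round(4))
    hsv=cv2.cvtColor(f["frame"],cv2.COLOR_RGB2HSV)
    for o,mm,s in(("blue",cv2.inRange(hsv,(105,120,50),(130,255,255)),{"scene":(424,248),"side":(195,185)}),("wht",cv2.inRange(hsv,(0,0,110),(180,70,255)),{"scene":(148,158),"side":(350,370)})):
        mm=cv2.morphologyEx(mm,cv2.MORPH_CLOSE,np.ones((5,5)))
        k,l,st,c=cv2.connectedComponentsWithStats(mm); i=l[s[n][1],s[n][0]]; 
        q=w[(l==i)&(w[...,2]>0.001)&(w[...,2]<.012)]
        r=cv2.minAreaRect(q[:,:2].astype(np.float32)*1000); print(o,st[i],len(q),r,"z",np.median(q[:,2]))
E
```

```text
scene table z 0.0007252781529002439
white 13 261 zmax 0.0558 x 0.4446 0.4755 y -0.1464 -0.1136 top [ 0.4567 -0.1294  0.053 ]
green 18 277 zmax 0.0565 x 0.448 0.479 y -0.0197 0.0123 top [ 0.4608 -0.0037  0.0538]
oil 24 307 zmax 0.0647 x 0.4507 0.4745 y 0.1186 0.1484 top [0.4592 0.1335 0.0615]
cam 42 625 zmax 0.0585 x 0.5333 0.5817 y 0.1081 0.1579 top [0.5571 0.1329 0.0561]
cube 48 699 zmax 0.0545 x 0.645 0.6972 y -0.0241 0.0236 top [6.712e-01 5.000e-04 5.080e-02]
eye 40 401 zmax 0.0520 x 0.5472 0.5892 y -0.1587 -0.1178 top [ 0.5671 -0.1378  0.0488]
yel 41 266 zmax 0.0494 x 0.5524 0.5818 y -0.0033 0.028 top [0.5651 0.0118 0.0461]
red 47 279 zmax 0.0427 x 0.6551 0.6852 y -0.1402 -0.1083 top [ 0.6682 -0.1241  0.0401]
blue [ 401  192   50   69 2770] 2727 ((544.1770629882812, 294.016357421875), (199.4798583984375, 82.01104736328125), 4.106952667236328) z 0.0043615750238436
wht [ 116  146   48   37 1383] 1335 ((474.41864013671875, -328.5396728515625), (150.2452392578125, 83.64402770996094), 13.658801078796387) z 0.004280919872451272
side table z 0.00143213765248007
white 39 416 zmax 0.0565 
[... 286 characters left out ...]
 top [0.5508 0.132  0.0568]
cube 31 461 zmax 0.0548 x 0.6403 0.6885 y -0.0239 0.0226 top [ 6.649e-01 -5.000e-04  5.150e-02]
eye 37 492 zmax 0.0518 x 0.5397 0.5803 y -0.1591 -0.1192 top [ 0.5603 -0.1398  0.0493]
yel 32 252 zmax 0.0493 x 0.5444 0.5761 y -0.0042 0.0245 top [0.5599 0.011  0.0468]
red 35 256 zmax 0.0432 x 0.6463 0.6772 y -0.1408 -0.1112 top [ 0.6627 -0.1247  0.0407]
blue [ 179  163   81   31 1183] 1169 ((539.6588745117188, 293.34185791015625), (196.49913024902344, 86.2391357421875), 3.867021083831787) z 0.00532948703030478
wht [ 298  313  102   85 4449] 4393 ((475.0128173828125, -324.20306396484375), (133.843017578125, 87.90373992919922), 13.52517318725586) z 0.004548674828164567
```

```bash
python3 -m handwheel '[[[0,0,1],[0,0,-0.12],1],[[0,0,2],[0,0,-0.24],1],[[-0.5,0,3],[0,0,-0.36],1],[[-1,0,4],[0,0,-0.48],1],[[-1,0,4],[0,0,-0.6],1],[[-1,0,4],[0,0,-0.72],1],[[-1,0,4],[0,0,-0.84],1],[[-1,0,4],[0,0,-0.96],1]]'
python3 -m handwheel '[[[0,0,0],[0,0,-0.12],1],[[0,0,0],[0,0,-0.24],1],[[0,0,0],[0,0,-0.36],1],[[0,0,0],[0,0,-0.375],1],[[0,0,0],[0,0,-0.375],1],[[0,0,0],[0,0,-0.375],1],[[0,0,0],[0,0,-0.375],1]]'
python3 - <<'E'
from workcell import env, grab_frame
import cv2,numpy as np
f=grab_frame("wrist"); cv2.imwrite("pics/w1.png",f["frame"][:,:,::-1]); np.savez("w1.npz",**f)
print(f["mtx"],f["eye"],f["attitude"],np.isfinite(f["range_z"]).mean(),(f["range_z"]>0).mean())
s=env.state();print(s['eef_pos'],s['tcp_rot'],s['joints'],s['time_s'])
E
```

```text
time_s: 0.77
eef_pos: [0.5198, 0.0, 0.3511]
tcp_rot: [-1.571, -0.0, -2.537]
wrist_force: [-0.7, 0.3, 0.8]
opening: 0.0857
time_s: 1.35
eef_pos: [0.52, 0.0, 0.3512]
tcp_rot: [-1.571, -0.0, -2.903]
wrist_force: [0.7, -0.1, 0.6]
opening: 0.0853
[[325.1922621    0.         279.90682093]
 [  0.         325.1922621  210.89424853]
 [  0.           0.           1.        ]] [0.59696622 0.01876673 0.49333689] [ 2.82686469e+00  7.48071340e-04 -1.33198664e+00] 1.0 0.9959438775510204
[5.19961109e-01 1.74317233e-05 3.51233070e-01] [-1.57080348e+00 -1.46899448e-04 -2.90358703e+00] [-8.94951695e-02  1.96341869e-01  1.55937649e+00 -4.11831285e-05
  1.38601569e+00  1.24330311e+00] 1.4
```

View pics/w1.png

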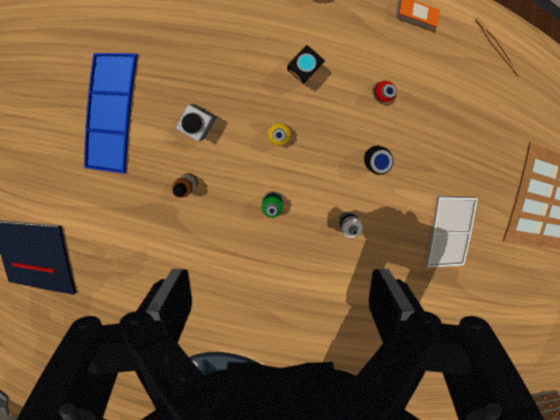

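Wrist view: everything is visible. White objective (351,228), green (272,206), bottle cap (182,188), camera (193,122), cube (306,64), white tray (453,231), blue tray (111,112). Camera and cube are both rotated.

```bash
cat >> h.py <<'E'
def wdirs(f,uv):
    K=f["mtx"];d=(np.asarray(uv,float)-[K[0,2],K[1,2]])/K[0,0];r=np.linalg.norm(d,axis=-1,keepdims=True)+1e-9
    v=np.concatenate([np.sin(r)*d/r,np.cos(r)],-1)
    return v,Ro.from_euler("xyz",f["attitude"]).as_matrix()
def wcast(f,uv,h):
    v,R=wdirs(f,uv);d=v@R.T
    return f["eye"]+d*((h-f["eye"][2])/d[...,2])[...,None]
def wcloud(f):
    z=f["range_z"];y,x=np.mgrid[:z.shape[0],:z.shape[1]]
    v,R=wdirs(f,np.dstack([x,y]));w=(v/v[...,2:]*z[...,None])@R.T+f["eye"];w[z==0]=np.nan
    return w
E
cat > m.py <<'E'
from h import *
import sys
f=dict(np.load(sys.argv[1]));w=wcloud(f)
seeds=dict(white=(351,228),green=(272,206),oil=(182,188),cam=(193,122),cube=(306,64),eye=(380,160),yel=(279,134),red=(386,91))
m=(w[...,2]>.012)&(w[...,2]<.075);m[270:]=0
k,l,st,c=cv2.connectedComponentsWithStats(m.astype(np.uint8),connectivity=4)
print("table",np.nanmedian(w[100:260,230:330,2]))
H=dict(white=.054,green=.054,oil=.062,cam=.056,cube=.05,eye=.048,yel=.046,red=.04)
for o,(u,v) in seeds.items():
    i=l[v,u];p=w[l==i];t=p[p[:,2]>p[:,2].max()-.008]
    px=np.argwhere((l==i)&(w[...,2]>p[:,2].max()-.008))[:,::-1]
    print(o,i,len(p),"zmax %.4f"%p[:,2].max(),"top",t.mean(0).round(4),"cast",wcast(f,px.mean(0),H[o]).round(4),len(px),
     [np.round(a,1) for a in cv2.minAreaRect(t[:,:2].astype(np.float32)*1000)] if o in("cam","cube") else "",
     [np.round(a,1) for a in cv2.minAreaRect(p[p[:,2]>.03][:,:2].astype(np.float32)*1000)])
hsv=cv2.cvtColor(f["frame"],cv2.COLOR_RGB2HSV)
for o,mm,s in(("blue",cv2.inRange(hsv,(105,120,50),(130,255,255)),(111,112)),("wht",cv2.inRange(hsv,(0,0,120),(180,60,255)),(453,215))):
    mm=cv2.morphologyEx(mm,cv2.MORPH_CLOSE,np.ones((7,7)))
    k,l,st,c=cv2.connectedComponentsWithStats(mm);i=l[s[1],s[0]];px=np.argwhere(l==i)[:,::-1]
    print(o,len(px),[np.round(a,1) for a in cv2.minAreaRect((wcast(f,px,.009)[:,:2]*1000).astype(np.float32))])
E
python3 m.py w1.npz
```

```text
table -0.0004104445509339749
white 9 440 zmax 0.0552 top [ 0.4533 -0.1281  0.0518] cast [ 0.454  -0.1274  0.054 ] 61  [array([ 453.3, -129.6]), array([31.9, 31.9]), np.float64(12.2)]
green 8 448 zmax 0.0554 top [ 0.4575 -0.0019  0.0525] cast [ 0.4579 -0.0019  0.054 ] 99  [array([456.8,  -2.3]), array([31.1, 31. ]), np.float64(13.7)]
oil 7 422 zmax 0.0638 top [0.4558 0.1332 0.0603] cast [0.4564 0.1327 0.062 ] 129  [array([456., 132.]), array([29.3, 25.2]), np.float64(38.1)]
cam 4 916 zmax 0.0579 top [0.5528 0.1329 0.0552] cast [0.5529 0.1327 0.056 ] 352 [array([552.6, 133.2]), array([29.4, 29. ]), np.float64(10.6)] [array([552.8, 133.5]), array([40.1, 41. ]), np.float64(72.8)]
cube 2 784 zmax 0.0532 top [6.667e-01 6.000e-04 4.970e-02] cast [6.665e-01 6.000e-04 5.000e-02] 719 [array([6.667e+02, 4.000e-01]), array([34.6, 40.5]), np.float64(63.1)] [array([666.3,   0.7]), array([34.6, 41.4]), np.float64(63.1)]
eye 6 670 zmax 0.0508 top [ 0.5631 -0.1369  0.0478] cast [ 0.5631 -0.1367  0.048 ] 506  [array([ 562.9, -136.2]), array([39.1, 40.8]), np.float64(69.2)]
yel 5 388 zmax 0.0483 top [0.5617 0.0122 0.0455] cast [0.5618 0.0122 0.046 ] 113  [array([561.1,  12.4]), array([28.7, 29.7]), np.float64(14.3)]
red 3 384 zmax 0.0421 top [ 0.6643 -0.1232  0.0395] cast [ 0.6642 -0.1231  0.04  ] 132  [array([ 663.1, -122.5]), array([18.3, 21.8]), np.float64(65.2)]
blue 5005 [array([540.7, 292.8]), array([194.3,  83.9]), np.float64(4.4)]
wht 2619 [array([ 477. , -325.7]), array([133.5,  83.7]), np.float64(13.6)]
```

```bash
python3 -m handwheel '[[[-2.22,-4.3,-7.7],[0,0,0],1],[[-2.22,-4.3,-7.7],[0,0,0],1],[[-2.22,-4.3,-7.7],[0,0,0],1],[[-2.22,-4.3,-7.7],[0,0,0],1],[[-2.22,-4.3,-7.7],[0,0,0],1],[[-2.22,-4.3,-7.7],[0,0,0],1],[[-2.22,-4.3,-7.7],[0,0,0],1],[[-2.22,-4.3,-7.7],[0,0,0],1]]'
python3 -m handwheel '[[[0,0,-0.7],[0,0,0],1],[[0,0,-1.4],[0,0,0],1],[[0,0,-2.1],[0,0,0],1],[[0,0,-2.8],[0,0,0],1],[[0,0,-3.5],[0,0,0],1],[[0,0,-3.83],[0,0,0],1],[[0,0,-3.83],[0,0,0],1],[[0,0,-3.83],[0,0,0],1]]'
python3 -m handwheel '[[[0,0,0],[0,0,0],0.5],[[0,0,0],[0,0,0],0.4],[[0,0,0],[0,0,0],0.3],[[0,0,0],[0,0,0],0.2],[[0,0,0],[0,0,0],0.1],[[0,0,0],[0,0,0],0],[[0,0,0],[0,0,0],0],[[0,0,0],[0,0,0],0]]'
```

```text
time_s: 2.07
eef_pos: [0.4505, -0.1297, 0.1168]
tcp_rot: [-1.574, -0.006, -2.906]
wrist_force: [-0.3, 0.2, -0.2]
opening: 0.0855
time_s: 2.73
eef_pos: [0.4541, -0.1289, 0.0062]
tcp_rot: [-1.571, 0.0, -2.905]
wrist_force: [0.1, -0.1, -0.7]
opening: 0.0852
time_s: 3.4
eef_pos: [0.4537, -0.1291, 0.0061]
tcp_rot: [-1.57, 0.001, -2.906]
wrist_force: [-1.4, 0.2, 9.5]
opening: 0.0307
```

```bash
python3 -m handwheel '[[[0,0,0],[0,0,0],0],[[0,0,0.1],[0,0,0],0],[[0,0,0.4],[0,0,0],0],[[0,0,0.8],[0,0,0],0],[[0,0,1],[0,0,0],0],[[0,0,1],[0,0,0],0],[[0,0,1],[0,0,0],0]]'
python3 - <<'E'
from workcell import env, grab_frame
import cv2,numpy as np
f=grab_frame("side"); cv2.imwrite("pics/s2.png",cv2.resize(f["frame"][150:330,170:410,::-1],None,fx=3,fy=3)); 
f=grab_frame("wrist"); cv2.imwrite("pics/w2.png",f["frame"][:,:,::-1]);print(env.state()["wrist_force"])
E
```

```text
time_s: 3.98
eef_pos: [0.4536, -0.1291, 0.0357]
tcp_rot: [-1.57, 0.001, -2.906]
wrist_force: [-0.2, -0.3, -0.8]
opening: 0.0305
[-0.21906582  0.06791519 -1.21123455]
```

View pics/s2.png

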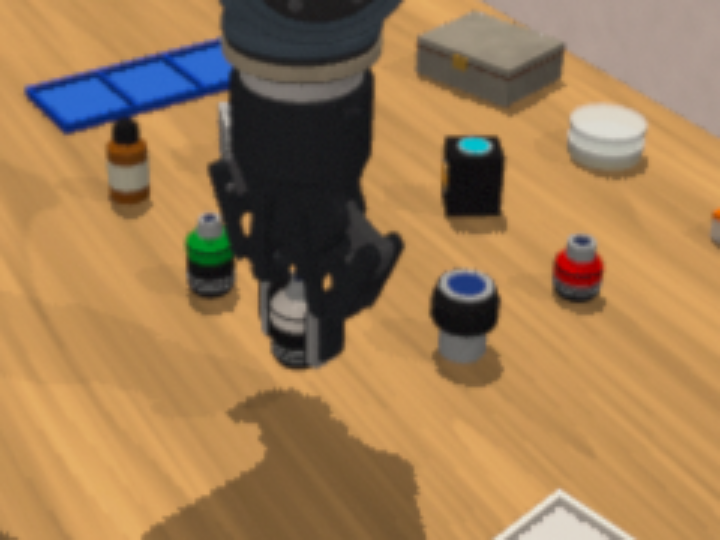

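The white objective is held upright between the pads, clear of the bench. The other stock is undisturbed.

```bash
python3 -m handwheel '[[[0,0,0.8],[0,0,0],0],[[-0.06,-1.2,0.8],[0,0,0],0],[[-0.12,-2.4,0.8],[0,0,0],0],[[-0.18,-3.6,0.8],[0,0,0],0],[[-0.22,-4.8,0.8],[0,0,0],0],[[-0.25,-5.9,0.8],[0,0,0],0],[[-0.25,-6.6,0.8],[0,0,0],0],[[-0.25,-6.8,0.8],[0,0,0],0]]'
python3 -m handwheel '[[[0,0,0],[0,0,0],0],[[0,0,-0.5],[0,0,0],0],[[0,0,-1],[0,0,0],0],[[0,0,-1.4],[0,0,0],0],[[0,0,-1.6],[0,0,0],0],[[0,0,-1.6],[0,0,0],0],[[0,0,-1.6],[0,0,0],0]]'
```

```text
time_s: 4.75
eef_pos: [0.4455, -0.3359, 0.0589]
tcp_rot: [-1.57, 0.0, -2.908]
wrist_force: [-0.0, 0.2, -0.1]
opening: 0.0307
time_s: 5.33
eef_pos: [0.446, -0.3325, 0.0114]
tcp_rot: [-1.571, -0.0, -2.905]
wrist_force: [-0.1, 0.6, -1.2]
opening: 0.0306
```

```bash
python3 -m handwheel '[[[0,0,-0.03],[0,0,0],0],[[0,0,-0.05],[0,0,0],0],[[0,0,-0.05],[0,0,0],0],[[0,0,-0.05],[0,0,0],0]]'
python3 -m handwheel '[[[0,0,-0.02],[0,0,0],0],[[0,0,-0.04],[0,0,0],0],[[0,0,-0.04],[0,0,0],0],[[0,0,-0.04],[0,0,0],0]]'
```

```text
time_s: 5.67
eef_pos: [0.446, -0.3331, 0.0102]
tcp_rot: [-1.57, 0.0, -2.906]
wrist_force: [0.0, -0.1, -1.2]
opening: 0.0304
time_s: 6.0
eef_pos: [0.446, -0.3331, 0.0091]
tcp_rot: [-1.571, 0.0, -2.906]
wrist_force: [-2.2, 0.2, 5.7]
opening: 0.0306
```

```bash
python3 -m handwheel '[[[0,0,0],[0,0,0],0.42],[[0,0,0],[0,0,0],0.46],[[0,0,0],[0,0,0],0.5],[[0,0,0],[0,0,0],0.55],[[0,0,0],[0,0,0],0.6],[[0,0,0],[0,0,0],0.6]]'
python3 -m handwheel '[[[0,0,0.3],[0,0,0],0.6],[[0,0,1],[0,0,0],0.6],[[0,0,2],[0,0,0],0.8],[[0,0,3],[0,0,0],1],[[0,0,4],[0,0,0],1],[[0,0,4.5],[0,0,0],1],[[0,0,4.5],[0,0,0],1]]'
python3 - <<'E'
from workcell import env, grab_frame
import cv2,numpy as np
f=grab_frame("side"); cv2.imwrite("pics/s3.png",f["frame"][:,:,::-1]); np.savez("s3.npz",**f)
s=env.state();print(s['eef_pos'],s['joints'])
E
```

```text
time_s: 6.5
eef_pos: [0.4459, -0.333, 0.0087]
tcp_rot: [-1.571, -0.0, -2.906]
wrist_force: [0.2, 0.2, -0.8]
opening: 0.0515
time_s: 7.08
eef_pos: [0.4472, -0.3341, 0.148]
tcp_rot: [-1.565, 0.004, -2.906]
wrist_force: [0.1, -0.3, 0.1]
opening: 0.0857
[ 0.44650299 -0.33347597  0.14577704] [-7.25030127e-01  4.64746403e-01  1.71449622e+00  9.76952511e-06
  9.58679552e-01  6.09914141e-01]
```

View pics/s3.png

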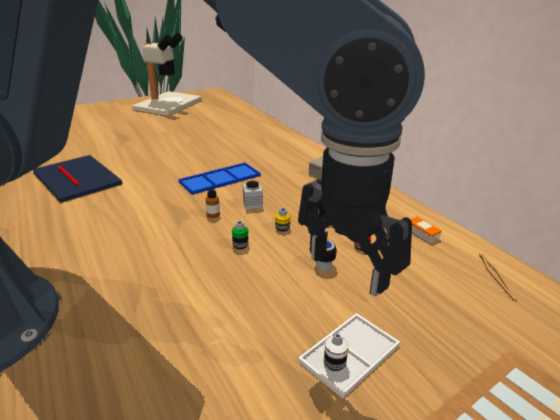

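White objective stands upright in the tray's near compartment (336,352). Next, the bottle.

```bash
python3 -m handwheel '[[[0.03,1.3,0],[0,0,0],1],[[0.06,2.6,0],[0,0,0],1],[[0.1,3.9,0],[0,0,0],1],[[0.13,5.2,0],[0,0,0],1],[[0.15,6.5,0],[0,0,0],1],[[0.18,7.8,0],[0,0,0],1],[[0.2,9.1,0],[0,0,0],1],[[0.22,10.4,0],[0,0,0],1]]'
python3 -m handwheel '[[[0.04,1.3,0],[0,0,0],1],[[0.07,2.6,0],[0,0,0],1],[[0.09,3.8,0],[0,0,0],1],[[0.1,4.7,0],[0,0,0],1],[[0.1,5.1,0],[0,0,0],1],[[0.1,5.15,0],[0,0,0],1],[[0.1,5.15,0],[0,0,0],1],[[0.1,5.15,0],[0,0,0],1]]'
```

```text
time_s: 7.8
eef_pos: [0.4515, -0.0191, 0.1429]
tcp_rot: [-1.571, -0.002, -2.906]
wrist_force: [1.5, -0.0, -0.3]
opening: 0.0853
time_s: 8.47
eef_pos: [0.4551, 0.1328, 0.1431]
tcp_rot: [-1.571, -0.001, -2.906]
wrist_force: [0.1, -0.4, -0.8]
opening: 0.0853
```

```bash
python3 -m handwheel '[[[0.03,0,-1],[0,0,0],1],[[0.03,0,-2],[0,0,0],1],[[0.03,0,-3],[0,0,0],1],[[0.03,0,-3.8],[0,0,0],1],[[0.03,0,-4.4],[0,0,0],1],[[0.03,0,-4.53],[0,0,0],1],[[0.03,0,-4.53],[0,0,0],0.8],[[0.03,0,-4.53],[0,0,0],0.6]]'
python3 -m handwheel '[[[0,0,0],[0,0,0],0.4],[[0,0,0],[0,0,0],0.3],[[0,0,0],[0,0,0],0.2],[[0,0,0],[0,0,0],0.1],[[0,0,0],[0,0,0],0],[[0,0,0],[0,0,0],0],[[0,0,0],[0,0,0],0]]'
python3 -m handwheel '[[[0,0,0.1],[0,0,0],0],[[0,0,0.5],[0,0,0],0],[[0,0,1.2],[0,0,0],0],[[0,0,2.2],[0,0,0],0],[[0,0,3.2],[0,0,0],0],[[0,0,3.8],[0,0,0],0],[[0,0,4],[0,0,0],0],[[0,0,4],[0,0,0],0]]'
```

```text
time_s: 9.13
eef_pos: [0.4568, 0.133, 0.0084]
tcp_rot: [-1.571, 0.0, -2.907]
wrist_force: [-0.1, -1.0, -0.5]
opening: 0.0642
time_s: 9.72
eef_pos: [0.457, 0.1336, 0.0089]
tcp_rot: [-1.571, 0.002, -2.906]
wrist_force: [-1.4, -1.5, 8.4]
opening: 0.0286
time_s: 10.38
eef_pos: [0.457, 0.1337, 0.1292]
tcp_rot: [-1.571, 0.003, -2.906]
wrist_force: [0.3, -0.3, -0.8]
opening: 0.0285
```

```bash
python3 -m handwheel '[[[0,-1.2,0],[0,0,0],0],[[0.2,-2.5,0],[0,0,0],0],[[0.4,-3.8,0],[0,0,0],0],[[0.6,-5.1,0],[0,0,0],0],[[0.8,-6.4,0],[0,0,0],0],[[1,-7.7,0],[0,0,0],0],[[1.1,-9,0],[0,0,0],0],[[1.2,-10.3,0],[0,0,0],0]]'
python3 -m handwheel '[[[0.1,-1.3,0],[0,0,0],0],[[0.3,-2.6,0],[0,0,0],0],[[0.4,-3.7,0],[0,0,0],0],[[0.5,-4.5,0],[0,0,0],0],[[0.5,-4.76,0],[0,0,0],0],[[0.5,-4.76,0],[0,0,0],0],[[0.5,-4.76,-1],[0,0,0],0],[[0.5,-4.76,-2],[0,0,0],0]]'
python3 -m handwheel '[[[0,0,-0.8],[0,0,0],0],[[0,0,-1.4],[0,0,0],0],[[0,0,-1.7],[0,0,0],0],[[0,0,-1.7],[0,0,0],0],[[0,0,-1.7],[0,0,0],0]]'
```

```text
time_s: 11.05
eef_pos: [0.4915, -0.1772, 0.1261]
tcp_rot: [-1.572, -0.002, -2.906]
wrist_force: [1.5, 0.8, -0.6]
opening: 0.0285
time_s: 11.72
eef_pos: [0.5078, -0.3173, 0.0674]
tcp_rot: [-1.57, 0.001, -2.905]
wrist_force: [-0.0, -0.4, -0.4]
opening: 0.0284
time_s: 12.13
eef_pos: [0.5075, -0.3175, 0.0169]
tcp_rot: [-1.571, -0.0, -2.905]
wrist_force: [-0.0, -1.0, -0.1]
opening: 0.0284
```

```bash
python3 -m handwheel '[[[0,0,-0.06],[0,0,0],0],[[0,0,-0.11],[0,0,0],0],[[0,0,-0.14],[0,0,0],0],[[0,0,-0.14],[0,0,0],0],[[0,0,-0.14],[0,0,0],0]]'
python3 -m handwheel '[[[0,0,-0.03],[0,0,0],0],[[0,0,-0.03],[0,0,0],0],[[0,0,-0.03],[0,0,0],0]]'
```

```text
time_s: 12.55
eef_pos: [0.5075, -0.3184, 0.0129]
tcp_rot: [-1.57, 0.0, -2.906]
wrist_force: [0.4, 0.3, -0.9]
opening: 0.0287
time_s: 12.8
eef_pos: [0.5075, -0.3184, 0.012]
tcp_rot: [-1.57, 0.0, -2.906]
wrist_force: [-0.8, 0.5, 2.8]
opening: 0.0287
```

```bash
python3 -m handwheel '[[[0,0,-0.01],[0,0,0],0.38],[[0,0,-0.01],[0,0,0],0.42],[[0,0,-0.01],[0,0,0],0.46],[[0,0,-0.01],[0,0,0],0.5],[[0,0,-0.01],[0,0,0],0.55],[[0,0,-0.01],[0,0,0],0.6],[[0,0,-0.01],[0,0,0],0.6]]'
python3 -m handwheel '[[[0,0,0.3],[0,0,0],0.6],[[0,0,1],[0,0,0],0.6],[[0,0,2],[0,0,0],0.8],[[0,0,3],[0,0,0],1],[[0,0,4],[0,0,0],1],[[0,0,4.3],[0,0,0],1],[[-0.3,1.2,4.3],[0,0,0],1],[[-0.6,2.4,4.3],[0,0,0],1]]'
python3 -m handwheel '[[[-0.2,1.2,0],[0,0,-0.08],1],[[-0.4,2.4,0],[0,0,-0.16],1],[[-0.6,3.7,0],[0,0,-0.16],1],[[-0.8,5,0],[0,0,-0.16],1],[[-1,6.3,0],[0,0,-0.16],1],[[-1.08,7.6,0],[0,0,-0.16],1],[[-1.08,8.15,0],[0,0,-0.16],1],[[-1.08,8.15,0],[0,0,-0.16],1]]'
python3 - <<'E'
from workcell import env, grab_frame
import cv2,numpy as np
f=grab_frame("wrist"); cv2.imwrite("pics/w4.png",f["frame"][:,:,::-1]); np.savez("w4.npz",**f)
s=env.state();print(s['eef_pos'],s['tcp_rot'])
E
```

```text
time_s: 13.38
eef_pos: [0.5074, -0.3183, 0.0114]
tcp_rot: [-1.571, -0.0, -2.906]
wrist_force: [0.0, -0.1, -0.2]
opening: 0.0513
time_s: 14.05
eef_pos: [0.4893, -0.2465, 0.1413]
tcp_rot: [-1.569, 0.002, -2.908]
wrist_force: [0.0, 0.3, -0.1]
opening: 0.0855
time_s: 14.72
eef_pos: [0.4565, 0.0011, 0.1407]
tcp_rot: [-1.571, 0.0, -3.062]
wrist_force: [0.2, -0.7, 0.2]
opening: 0.0856
[ 0.4568176  -0.00047407  0.14064152] [-1.57073457e+00  2.10272045e-04 -3.06282826e+00]
```

View pics/w4.png

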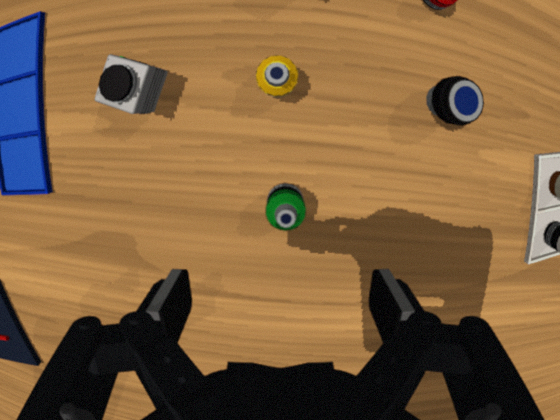

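The bottle (554,185) and white objective (554,235) stand in the white tray. The green objective (286,212) is centred between the fingers.

```bash
python3 -m handwheel '[[[0,-0.05,-1],[0,0,0],1],[[0,-0.05,-2],[0,0,0],1],[[0,-0.05,-3],[0,0,0],1],[[0,-0.05,-3.8],[0,0,0],1],[[0,-0.05,-4.3],[0,0,0],1],[[0,-0.05,-4.49],[0,0,0],1],[[0,-0.05,-4.49],[0,0,0],0.8],[[0,-0.05,-4.49],[0,0,0],0.6]]'
python3 -m handwheel '[[[0,0,0],[0,0,0],0.4],[[0,0,0],[0,0,0],0.3],[[0,0,0],[0,0,0],0.2],[[0,0,0],[0,0,0],0.1],[[0,0,0],[0,0,0],0],[[0,0,0],[0,0,0],0],[[0,0,0],[0,0,0],0]]'
python3 -m handwheel '[[[0,0,0.1],[0,0,0],0],[[0,0,0.5],[0,0,0],0],[[0,0,1.2],[0,0,0],0],[[0,0,2],[0,0,0],0],[[0,0,2.5],[0,0,0],0],[[0,0,2.7],[0,0,0],0],[[0,0,2.7],[0,0,0],0]]'
```

```text
time_s: 15.43
eef_pos: [0.4574, -0.0038, 0.0062]
tcp_rot: [-1.571, 0.0, -3.066]
wrist_force: [1.0, 0.1, -0.5]
opening: 0.0641
time_s: 16.02
eef_pos: [0.4576, -0.0034, 0.0068]
tcp_rot: [-1.57, 0.002, -3.066]
wrist_force: [-2.1, -1.0, 9.2]
opening: 0.0302
time_s: 16.6
eef_pos: [0.4577, -0.0033, 0.088]
tcp_rot: [-1.57, 0.003, -3.066]
wrist_force: [-1.0, 0.4, -1.6]
opening: 0.0305
```

```bash
python3 -m handwheel '[[[0.1,1.2,0],[0,0,0],0],[[0.2,2.5,0],[0,0,0],0],[[0.3,3.8,0],[0,0,0],0],[[0.4,5.1,0],[0,0,0],0],[[0.5,6.4,0],[0,0,0],0],[[0.6,7.7,0],[0,0,0],0],[[0.65,8.9,0],[0,0,0],0],[[0.65,9.5,0],[0,0,0],0]]'
python3 -m handwheel '[[[0,0.21,0],[0,0,0],0],[[0,0.21,-0.6],[0,0,0],0],[[0,0.21,-1.3],[0,0,0],0],[[0,0.21,-2],[0,0,0],0],[[0,0.21,-2.4],[0,0,0],0],[[0,0.21,-2.5],[0,0,0],0],[[0,0.21,-2.5],[0,0,0],0]]'
python3 -m handwheel '[[[0,0,-0.03],[0,0,0],0],[[0,0,-0.06],[0,0,0],0],[[0,0,-0.09],[0,0,0],0],[[0,0,-0.09],[0,0,0],0],[[0,0,-0.09],[0,0,0],0]]'
```

```text
time_s: 17.27
eef_pos: [0.4759, 0.2852, 0.0855]
tcp_rot: [-1.571, -0.001, -3.064]
wrist_force: [-0.2, -0.5, -2.0]
opening: 0.0306
time_s: 17.85
eef_pos: [0.4758, 0.287, 0.0108]
tcp_rot: [-1.57, -0.003, -3.066]
wrist_force: [0.5, 0.5, -1.6]
opening: 0.0306
time_s: 18.27
eef_pos: [0.4767, 0.2878, 0.0099]
tcp_rot: [-1.571, 0.0, -3.066]
wrist_force: [-1.8, -3.5, 9.2]
opening: 0.0307
```

```bash
python3 -m handwheel '[[[0,0,0.02],[0,0,0],0.4],[[0,0,0.02],[0,0,0],0.44],[[0,0,0.02],[0,0,0],0.48],[[0,0,0.02],[0,0,0],0.52],[[0,0,0.02],[0,0,0],0.56],[[0,0,0.02],[0,0,0],0.6],[[0,0,0.02],[0,0,0],0.6]]'
python3 -m handwheel '[[[0,0,0.3],[0,0,0],0.6],[[0,0,1],[0,0,0],0.6],[[0,0,2],[0,0,0],0.8],[[0,0,3],[0,0,0],1],[[0,0,4],[0,0,0],1],[[0.6,-0.9,4.6],[0,0,-0.05],1],[[1.2,-1.8,4.6],[0,0,-0.15],1],[[1.8,-2.7,4.6],[0,0,-0.25],1]]'
python3 -m handwheel '[[[0.7,-1.1,0],[0,0,-0.1],1],[[1.4,-2.2,0],[0,0,-0.2],1],[[2.1,-3.3,0],[0,0,-0.295],1],[[2.8,-4.4,0],[0,0,-0.295],1],[[3.5,-5.5,0],[0,0,-0.295],1],[[4.2,-6.4,0],[0,0,-0.295],1],[[4.52,-6.88,0],[0,0,-0.295],1],[[4.52,-6.88,0],[0,0,-0.295],1]]'
python3 - <<'E'
from workcell import env, grab_frame
import cv2,numpy as np
f=grab_frame("wrist"); cv2.imwrite("pics/w5.png",f["frame"][:,:,::-1]); np.savez("w5.npz",**f)
s=env.state();print(s['eef_pos'],s['tcp_rot'],s['joints'])
E
```

```text
time_s: 18.85
eef_pos: [0.4765, 0.288, 0.0095]
tcp_rot: [-1.571, -0.0, -3.066]
wrist_force: [0.0, 0.0, 0.3]
opening: 0.0513
time_s: 19.52
eef_pos: [0.5316, 0.2065, 0.15]
tcp_rot: [-1.572, 0.003, 2.964]
wrist_force: [-0.3, -0.2, 0.3]
opening: 0.0853
time_s: 20.18
eef_pos: [0.6675, -0.0028, 0.148]
tcp_rot: [-1.571, 0.001, 2.669]
wrist_force: [0.4, 0.8, -0.9]
opening: 0.0851
[ 0.66647054 -0.00087223  0.1478522 ] [-1.57087923e+00  2.15308662e-04  2.67013146e+00] [-7.11329184e-02  6.45738382e-01  1.39659744e+00 -8.48489155e-06
  1.09902624e+00  1.97112845e+00]
```

View pics/w5.png

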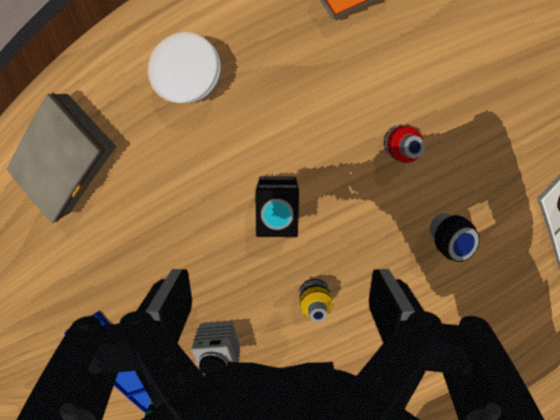

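The cube (277,212) lies square to the jaws and centred between them.

```bash
python3 -m handwheel '[[[0,0.03,-1],[0,0,0],1],[[0,0.03,-2],[0,0,0],1],[[0,0.03,-3],[0,0,0],1],[[0,0.03,-3.9],[0,0,0],1],[[0,0.03,-4.5],[0,0,0],1],[[0,0.03,-4.67],[0,0,0],1],[[0,0.03,-4.67],[0,0,0],0.8],[[0,0.03,-4.67],[0,0,0],0.65]]'
python3 -m handwheel '[[[0,0,0],[0,0,0],0.5],[[0,0,0],[0,0,0],0.4],[[0,0,0],[0,0,0],0.3],[[0,0,0],[0,0,0],0.2],[[0,0,0],[0,0,0],0.1],[[0,0,0],[0,0,0],0],[[0,0,0],[0,0,0],0],[[0,0,0],[0,0,0],0]]'
python3 -m handwheel '[[[0,0,0.1],[0,0,0],0],[[0,0,0.5],[0,0,0],0],[[0,0,1.2],[0,0,0],0],[[0,0,2],[0,0,0],0],[[0,0,2.7],[0,0,0],0],[[0,0,3],[0,0,0],0],[[0,0,3],[0,0,0],0]]'
```

```text
time_s: 20.9
eef_pos: [0.6665, 0.0021, 0.0088]
tcp_rot: [-1.571, 0.001, 2.673]
wrist_force: [0.5, -0.1, 0.5]
opening: 0.0639
time_s: 21.57
eef_pos: [0.667, 0.0016, 0.0092]
tcp_rot: [-1.572, 0.002, 2.672]
wrist_force: [-1.0, 0.8, 7.9]
opening: 0.0333
time_s: 22.15
eef_pos: [0.6673, 0.0014, 0.1005]
tcp_rot: [-1.573, 0.004, 2.672]
wrist_force: [1.1, -0.1, -1.1]
opening: 0.0334
```

```bash
python3 -m handwheel '[[[-0.2,1.2,0],[0,0,0.08],0],[[-0.5,2.4,0],[0,0,0.18],0],[[-0.8,3.7,0],[0,0,0.28],0],[[-1.1,5,0],[0,0,0.38],0],[[-1.4,6.3,0],[0,0,0.48],0],[[-1.7,7.6,0],[0,0,0.545],0],[[-1.95,8.8,0],[0,0,0.545],0],[[-2.07,9.7,0],[0,0,0.545],0]]'
python3 -m handwheel '[[[0,0.19,0],[0,0,0],0],[[0,0.19,-0.6],[0,0,0],0],[[0,0.19,-1.3],[0,0,0],0],[[0,0.19,-2.1],[0,0,0],0],[[0,0.19,-2.6],[0,0,0],0],[[0,0.19,-2.8],[0,0,0],0],[[0,0.19,-2.8],[0,0,0],0]]'
python3 -m handwheel '[[[0,0,-0.03],[0,0,0],0],[[0,0,-0.06],[0,0,0],0],[[0,0,-0.06],[0,0,0],0],[[0,0,-0.06],[0,0,0],0]]'
```

```text
time_s: 22.82
eef_pos: [0.602, 0.2952, 0.0961]
tcp_rot: [-1.57, -0.002, -3.064]
wrist_force: [0.6, -0.4, -0.7]
opening: 0.0335
time_s: 23.4
eef_pos: [0.6033, 0.2974, 0.0128]
tcp_rot: [-1.57, -0.003, -3.066]
wrist_force: [-0.3, 0.4, -0.4]
opening: 0.0331
time_s: 23.73
eef_pos: [0.6042, 0.2979, 0.012]
tcp_rot: [-1.571, 0.0, -3.066]
wrist_force: [0.2, -3.1, 3.2]
opening: 0.0331
```

```bash
python3 -m handwheel '[[[0,0,-0.01],[0,0,0],0.42],[[0,0,-0.01],[0,0,0],0.46],[[0,0,-0.01],[0,0,0],0.5],[[0,0,-0.01],[0,0,0],0.54],[[0,0,-0.01],[0,0,0],0.58],[[0,0,-0.01],[0,0,0],0.62],[[0,0,-0.01],[0,0,0],0.62]]'
python3 -m handwheel '[[[0,0,0.3],[0,0,0],0.62],[[0,0,1],[0,0,0],0.62],[[0,0,2],[0,0,0],0.8],[[0,0,3],[0,0,0],1],[[0,0,4],[0,0,0],1],[[-0.2,-0.6,4.5],[0,0,-0.05],1],[[-0.5,-1.6,4.5],[0,0,-0.15],1],[[-0.8,-2.6,4.5],[0,0,-0.25],1]]'
python3 -m handwheel '[[[-0.3,-1,0],[0,0,-0.1],1],[[-0.6,-2,0],[0,0,-0.125],1],[[-0.93,-2.9,0],[0,0,-0.125],1],[[-0.93,-2.9,0],[0,0,-0.125],1],[[-0.93,-2.9,0],[0,0,-0.125],1]]'
python3 - <<'E'
from workcell import env, grab_frame
import cv2,numpy as np
f=grab_frame("wrist"); cv2.imwrite("pics/w6.png",f["frame"][:,:,::-1]); np.savez("w6.npz",**f)
s=env.state();print(s['eef_pos'],s['tcp_rot'],s['joints'])
E
```

```text
time_s: 24.32
eef_pos: [0.604, 0.2983, 0.0114]
tcp_rot: [-1.571, 0.0, -3.066]
wrist_force: [0.1, -0.6, 0.4]
opening: 0.0531
time_s: 24.98
eef_pos: [0.5801, 0.22, 0.1484]
tcp_rot: [-1.572, 0.003, 2.964]
wrist_force: [1.0, -0.2, 0.3]
opening: 0.0851
time_s: 25.4
eef_pos: [0.5521, 0.1323, 0.1473]
tcp_rot: [-1.571, 0.001, 2.84]
wrist_force: [-0.0, 0.4, -0.3]
opening: 0.0853
[0.55246432 0.13318756 0.14719868] [-1.57146980e+00  1.00971073e-03  2.84161558e+00] [1.54573605e-01 4.81740325e-01 1.68213110e+00 1.95238660e-04
 9.76518364e-01 2.02523744e+00]
```

View pics/w6.png

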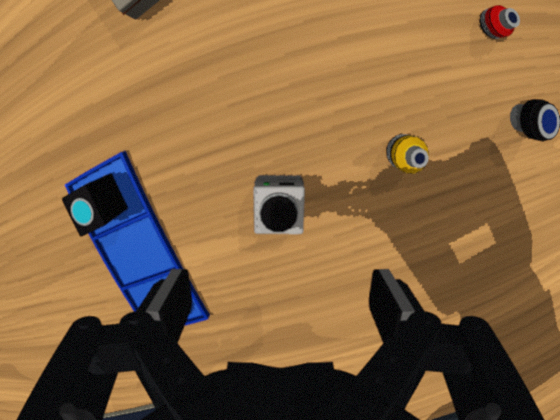

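The camera (279,210) lies square to the jaws and centred. The cube (95,203) stands in the far blue compartment.

```bash
python3 -m handwheel '[[[0,0,-1],[0,0,0],1],[[0,0,-2],[0,0,0],1],[[0,0,-3],[0,0,0],1],[[0,0,-3.9],[0,0,0],1],[[0,0,-4.4],[0,0,0],1],[[0,0,-4.57],[0,0,0],1],[[0,0,-4.57],[0,0,0],0.8],[[0,0,-4.57],[0,0,0],0.65]]'
python3 -m handwheel '[[[0,0,0],[0,0,0],0.5],[[0,0,0],[0,0,0],0.4],[[0,0,0],[0,0,0],0.3],[[0,0,0],[0,0,0],0.2],[[0,0,0],[0,0,0],0.1],[[0,0,0],[0,0,0],0],[[0,0,0],[0,0,0],0],[[0,0,0],[0,0,0],0]]'
python3 -m handwheel '[[[0,0,0.1],[0,0,0],0],[[0,0,0.5],[0,0,0],0],[[0,0,1.2],[0,0,0],0],[[0,0,2],[0,0,0],0],[[0,0,2.7],[0,0,0],0],[[0,0,3],[0,0,0],0],[[0,0,3],[0,0,0],0]]'
```

```text
time_s: 26.12
eef_pos: [0.5528, 0.1339, 0.0101]
tcp_rot: [-1.571, 0.001, 2.843]
wrist_force: [-0.2, -0.2, 0.3]
opening: 0.064
time_s: 26.78
eef_pos: [0.5531, 0.1335, 0.0108]
tcp_rot: [-1.572, 0.002, 2.842]
wrist_force: [-0.3, 2.0, 7.3]
opening: 0.0391
time_s: 27.37
eef_pos: [0.5532, 0.1334, 0.1019]
tcp_rot: [-1.573, 0.004, 2.842]
wrist_force: [-0.9, 0.3, -1.1]
opening: 0.039
```

```bash
python3 -m handwheel '[[[0,1,0],[0,0,0.1],0],[[-0.1,2.1,0],[0,0,0.2],0],[[-0.2,3.2,0],[0,0,0.3],0],[[-0.3,4.2,0],[0,0,0.375],0],[[-0.41,5.1,0],[0,0,0.375],0],[[-0.41,5.32,0],[0,0,0.375],0],[[-0.41,5.32,0],[0,0,0.375],0]]'
python3 -m handwheel '[[[0,0,-0.6],[0,0,0],0],[[0,0,-1.3],[0,0,0],0],[[0,0,-2],[0,0,0],0],[[0,0,-2.5],[0,0,0],0],[[0,0,-2.65],[0,0,0],0],[[0,0,-2.65],[0,0,0],0],[[0,0,-2.65],[0,0,0],0]]'
```

```text
time_s: 27.95
eef_pos: [0.5389, 0.2942, 0.0981]
tcp_rot: [-1.57, -0.001, -3.064]
wrist_force: [-0.1, -1.8, -2.2]
opening: 0.039
time_s: 28.53
eef_pos: [0.5401, 0.2922, 0.0201]
tcp_rot: [-1.571, 0.0, -3.067]
wrist_force: [0.4, 0.5, -1.7]
opening: 0.0396
```

```bash
python3 -m handwheel '[[[0,0,-0.07],[0,0,0],0],[[0,0,-0.14],[0,0,0],0],[[0,0,-0.18],[0,0,0],0],[[0,0,-0.18],[0,0,0],0],[[0,0,-0.18],[0,0,0],0]]'
python3 -m handwheel '[[[0,0,-0.03],[0,0,0],0],[[0,0,-0.03],[0,0,0],0],[[0,0,-0.03],[0,0,0],0]]'
```

```text
time_s: 28.95
eef_pos: [0.5398, 0.2929, 0.0146]
tcp_rot: [-1.571, 0.0, -3.066]
wrist_force: [0.8, -0.3, -1.8]
opening: 0.039
time_s: 29.2
eef_pos: [0.5399, 0.293, 0.0138]
tcp_rot: [-1.571, 0.0, -3.066]
wrist_force: [-1.0, -1.2, 2.7]
opening: 0.0393
```

```bash
python3 -m handwheel '[[[0,0,-0.01],[0,0,0],0.48],[[0,0,-0.01],[0,0,0],0.51],[[0,0,-0.01],[0,0,0],0.54],[[0,0,-0.01],[0,0,0],0.57],[[0,0,-0.01],[0,0,0],0.6],[[0,0,-0.01],[0,0,0],0.64],[[0,0,-0.01],[0,0,0],0.64]]'
python3 -m handwheel '[[[0,0,0.3],[0,0,0],0.64],[[0,0,1],[0,0,0],0.64],[[0,0,2],[0,0,0],0.8],[[0,0,3.2],[0,0,0],1],[[0,0,4.5],[0,0,0],1],[[0,-0.6,5.6],[0,0,0],1],[[0,-1.5,6.5],[0,0,0],1],[[0,-2.5,7.3],[0,0,0],1]]'
python3 -m handwheel '[[[0,-1,0.8],[0,0,0],1],[[0,-2,1.6],[0,0,0],1],[[-0.3,-3,2.4],[0,0,0],1],[[-0.6,-4,3.2],[0,0,0],1],[[-0.6,-5,4],[0,0,0],1],[[-0.6,-6,4],[0,0,0],1],[[-0.6,-7.2,4],[0,0,0],1],[[-0.6,-7.2,4],[0,0,0],1]]'
python3 - <<'E'
from workcell import env, grab_frame
import cv2,numpy as np
for n in("scene","side","wrist"):
    f=grab_frame(n); np.savez(n[0]+"9.npz",**f); cv2.imwrite(f"pics/{n}9.png",f["frame"][:,:,::-1])
s=env.state();print(s['eef_pos'],s['tcp_rot'])
E
```

```text
time_s: 29.78
eef_pos: [0.5398, 0.2928, 0.0132]
tcp_rot: [-1.571, 0.0, -3.066]
wrist_force: [-0.3, -0.5, -0.0]
opening: 0.0546
time_s: 30.45
eef_pos: [0.5397, 0.2177, 0.2351]
tcp_rot: [-1.571, 0.002, -3.064]
wrist_force: [0.8, -0.7, -1.2]
opening: 0.0857
time_s: 31.12
eef_pos: [0.5214, -0.0027, 0.3533]
tcp_rot: [-1.569, 0.001, -3.069]
wrist_force: [0.6, -0.3, 0.1]
opening: 0.085
[0.52158065 0.00183958 0.35265064] [-1.57100344e+00  3.98950562e-04 -3.06667736e+00]
```

View pics/wrist9.png

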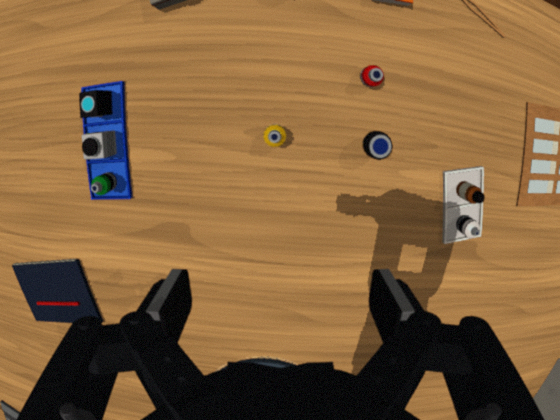

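View pics/side9.png

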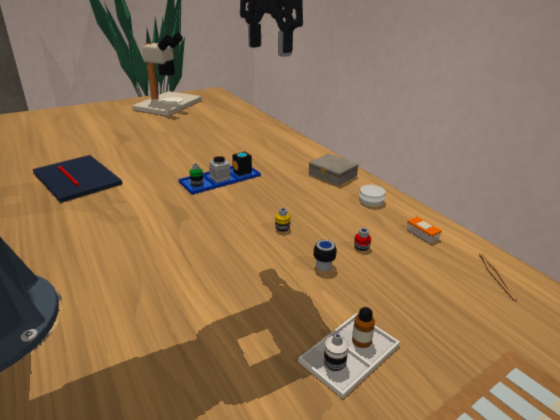

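Both views show all five pieces upright in their own compartments: green, camera and cube in the blue tray (side 196–243, 160–178), and the objective and bottle in the white tray (side 336,352 and 364,330). I check this numerically before handing in.

```bash
python3 - <<'E'
from h import *
f=dict(np.load("w9.npz"));w=wcloud(f)
T=dict(blue=((.541,.293),4.3),white=((.477,-.3255),13.6))
m=((w[...,2]>.025)&(w[...,2]<.08)).astype(np.uint8);m[268:]=0
k,l,st,c=cv2.connectedComponentsWithStats(m,connectivity=4)
for o,t,u,v in(("cube","blue",90,104),("cam","blue",92,147),("green","blue",103,184),("oil","white",478,197),("whiteobj","white",470,228),("yel",0,275,135),("eye",0,378,146),("red",0,373,76)):
    p=w[l==l[v,u]];q=np.median(p[p[:,2]>p[:,2].max()-.012],0);s=""
    if t:
        a=np.deg2rad(T[t][1]);d=p[:,:2]-T[t][0];R=np.array([[np.cos(a),-np.sin(a)],[np.sin(a),np.cos(a)]]);e=d@R*1000;s=(e.min(0).round(),e.max(0).round())
    print(o,l[v,u],len(p),"zmax %.3f"%p[:,2].max(),q.round(4),s)
E
```

```text
cube 3 683 zmax 0.056 [0.6054 0.2944 0.0528] (array([ 44., -18.]), array([84., 17.]))
cam 5 716 zmax 0.061 [0.5402 0.2888 0.0577] (array([-22., -21.]), array([19., 21.]))
green 7 342 zmax 0.059 [0.476  0.2846 0.0548] (array([-82., -18.]), array([-51.,  13.]))
oil 8 348 zmax 0.066 [ 0.5058 -0.3145  0.062 ] (array([ 15., -12.]), array([44., 16.]))
whiteobj 9 309 zmax 0.058 [ 0.446  -0.3297  0.0509] (array([-50., -15.]), array([-17.,  18.]))
yel 4 382 zmax 0.048 [0.5622 0.0123 0.0452] 
eye 6 661 zmax 0.051 [ 0.5631 -0.1356  0.0477] 
red 2 284 zmax 0.042 [ 0.6639 -0.1222  0.0393]
```

All pieces sit within their compartments at the expected heights (piece height + 3 mm), and the remaining stock hasn't moved.

```bash
python3 -c "
from workcell import env
print(env.hand_in())"
```

```text
the job is handed in; nothing more can be done
None
```

Both kits are made up and the job is handed in, at about 31 s of the 144 s allowed.

- **White tray:** the white-banded objective is in the near compartment and the oil bottle in the far one.
- **Blue tray:** the green-banded objective, the camera and the filter cube stand in the near, middle and far compartments.
- **How they were set down:** I lowered each piece until the wrist force showed it touching the floor (3–9 N), then opened the jaws slowly. The highest wrist force I read was about 10 N, well under the limit.

**Last checks:**
- In the final wrist and side pictures all five pieces stand upright, one to a compartment.
- Depth measurements put every piece inside its walls, with tops at the piece height plus the 3 mm floor, to within about 2 mm.
- The red, yellow and eyepiece stock measured within about 1.5 mm of where it started, which is within the measuring error.

**One disagreement:** at the start, the scene and side cameras differed by 6–9 mm in x. I used the wrist-camera positions instead; they lay between the two, matched the given sizes, and the grasps bore them out.

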